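Book in the swab samples

ROBOT

A 6-joint arm with a two-finger parallel gripper is mounted at the origin on a cart in front of the work surface, level with it; the furniture and walls round the work are solid. World frame = base frame: x ahead of the robot, y to its left, z up, the work surface at z = 0. Lengths are in mm, angles in rad, forces in N, time in s.
With the tool pointing down it reaches from about 350 to 850 mm from the base axis. Payload 8.1 kg.
Tool frame: the origin (TCP) lies between the finger pads; the fingertips stand 14 mm ahead of it and the grasp point (between the pads) lies 5 mm behind it; z points along the fingers, y is the line along which they close (so a half turn about z gives the same grasp; the last joint's range is limited). The gripper opens to 85 mm and grips with 20 to 120 N. Pads are 22 mm wide; open, the fingers measure 114 mm over their backs; the gripper's body (76 mm by 85 mm) begins 54 mm behind the grasp point. The pads swing forward as they close: fully open they stand 13 mm farther back than shut.
Start: joints at [-1.39, 0.13, 1.488, -0, 1.523, -0.085], TCP at [157.629, -578.929, 245.292] pointing down, gripper open.
Joint ranges: [-2.96, 2.96], [-0.89, 2.26], [0.02, 2.5], [-1.34, 4.48], [0, 2.73], [-2.66, 2.66]. Speed limits (rad/s): [2.39, 2.39, 2.79, 3.14, 3.14, 3.14].

INTERFACE

Orientations are given as [roll, pitch, yaw] about the fixed x, y, z axes, in that order (R = Rz(yaw) Ry(pitch) Rx(roll)).
In Python, from workcell import state, camera, hand_in gives the robot as it stands.
- The arm moves only by the shell command python3 -m inch 'ROWS' [FORCE]. ROWS is JSON, a list that holds one entry, the list of rows, each a list of 5 numbers: the closure, from -1 (fully open) to 1 (shut), so that 0 is half open, then the shift along the tool's x, y, z in units of 0.2 m (1.0 is 0.2 m), then the turn about the tool's z in units of pi/4 rad (1.0 is pi/4 rad). In form: [[[jaw, tx, ty, tz, twist], ...]]. A call has exactly 5 rows; each row is the pose to reach, as a shift and turn from the pose commanded when the call began, along the tool's axes at that moment; what a row does not reach only later rows make up. A row lasts 1/10 s, in which the tool goes at most 50 mm and 8.59 degrees, less where a joint would pass 70% of its speed; a pose out of reach is approached as far as the arm can. A call with a number of a shift or a turn outside -1 to 1 is refused whole. A call with a gripper value outside its range is refused whole. The fingers move at their own pace and stop on an object; FORCE is the grip in N (left out, the last holds). Time passes only in rows, so rows that repeat a pose let the fingers close, or fill a call up. It gives the time, the measured TCP pose, the force, the opening and the grip force at its end, in the units of the state.
- state(): the state, without advancing time (a new reading comes with each control period).
- camera(name): name is "scene" or "top"; returns a dict with "color" (384x512x3 uint8, red, green, blue), "fx", "fy", "cx", "cy" (pixels), "origin" and "orientation" of the camera in the world. Camera axes: x right, y down, z forward; pixel columns grow to the right and rows downward; lengths in mm; the calibration is good to about 2 mm. A picture is of the moment at which its call begins. There is no depth.
- hand_in(): hands the job in; it is judged then, once.
The state is a dict: "clock": time; "q": joint angles; "joint_vel": joint speeds; "effort": joint torques, N m; "ee_pos": TCP position; "tcp_rot": TCP orientation; "wrist_force": force on the tool from outside, world axes, zero at the start; "torque": the same for the moment, N m; "grip_width": finger opening in mm; "grasp_force": force on a finger pad.
Only numpy, scipy, OpenCV 4.12 (cv2) and the standard library are available. Lean on these libraries where they do the work, as an engineer would, in place of code of your own. Each camera call takes 0.05 s, during which the arm holds its last target. There are 200 camera calls.

TASK

Book in the sampling swabs: put every swab in the grey holder into the open vial of its own colour, pushed down fully home until its collar sits on the rim, and lay the green test-strip tin flat in the middle of the round scan pad. When all that is ready, squeeze the scanner's orange trigger fully, with the tin still on the pad, and let it go; then put the tin away, flat in the blue tray. Leave the loupe, the beaker and the brass weight where they are.

Things in the scene. Friction and masses are not known exactly. Their poses are not given: they have to be found in the camera images.
- swab_red_cap (a point): sampling swab with a red cap, hanging upright in the grey swab holder. The point is the centre of its round grip cap (16 mm diameter, 28 mm tall); z is the swab's long axis, up out of the cap. Under the cap a 20 mm diameter, 4 mm thick collar, its underside 18 mm below the point; below that a white rod of 6 mm diameter with a rounded 8 mm tip, the tip's end 70 mm below the collar's underside (88 mm below the point). 20 g. May be absent.
- vial_red_mouth (a point): centre of the mouth of the fixed open vial with the red lip and band, level with its rim (85 mm above the table). The bore is 12 mm wide and 73 mm deep, to take the 70 mm rod; the rim is about 23 mm across. With a swab fully home its collar rests on the rim, so that its cap centre is 18 mm above this point. z up; the four vials stand in a row 46 mm apart along the rack's y.
- swab_blue_cap (a point): sampling swab with a blue cap, hanging upright in the grey swab holder. The point is the centre of its round grip cap (16 mm diameter, 28 mm tall); z is the swab's long axis, up out of the cap. Under the cap a 20 mm diameter, 4 mm thick collar, its underside 18 mm below the point; below that a white rod of 6 mm diameter with a rounded 8 mm tip, the tip's end 70 mm below the collar's underside (88 mm below the point). 20 g. May be absent.
- vial_blue_mouth (a point): centre of the mouth of the fixed open vial with the blue lip and band, level with its rim (85 mm above the table). The bore is 12 mm wide and 73 mm deep, to take the 70 mm rod; the rim is about 23 mm across. With a swab fully home its collar rests on the rim, so that its cap centre is 18 mm above this point. z up; the four vials stand in a row 46 mm apart along the rack's y.
- swab_green_cap (a point): sampling swab with a green cap, hanging upright in the grey swab holder. The point is the centre of its round grip cap (16 mm diameter, 28 mm tall); z is the swab's long axis, up out of the cap. Under the cap a 20 mm diameter, 4 mm thick collar, its underside 18 mm below the point; below that a white rod of 6 mm diameter with a rounded 8 mm tip, the tip's end 70 mm below the collar's underside (88 mm below the point). 20 g. May be absent.
- vial_green_mouth (a point): centre of the mouth of the fixed open vial with the green lip and band, level with its rim (85 mm above the table). The bore is 12 mm wide and 73 mm deep, to take the 70 mm rod; the rim is about 23 mm across. With a swab fully home its collar rests on the rim, so that its cap centre is 18 mm above this point. z up; the four vials stand in a row 46 mm apart along the rack's y.
- swab_black_cap (a point): sampling swab with a black cap, hanging upright in the grey swab holder. The point is the centre of its round grip cap (16 mm diameter, 28 mm tall); z is the swab's long axis, up out of the cap. Under the cap a 20 mm diameter, 4 mm thick collar, its underside 18 mm below the point; below that a white rod of 6 mm diameter with a rounded 8 mm tip, the tip's end 70 mm below the collar's underside (88 mm below the point). 20 g. May be absent.
- vial_black_mouth (a point): centre of the mouth of the fixed open vial with the black lip and band, level with its rim (85 mm above the table). The bore is 12 mm wide and 73 mm deep, to take the 70 mm rod; the rim is about 23 mm across. With a swab fully home its collar rests on the rim, so that its cap centre is 18 mm above this point. z up; the four vials stand in a row 46 mm apart along the rack's y.
- swab_holder: grey plastic swab holder, fixed, 56 x 200 x 80 mm; origin at the centre of its underside; the swabs hang through 11 mm holes in its 10 mm top plate (top at 80 mm), in a row along its y, 46 mm apart. The cap is best gripped across the row (along the holder's x)
- vial_rack: white rack that holds the four vials, fixed, 60 x 200 x 55 mm; origin at the centre of its underside; row along its y, x across it
- tin_mid (a point): round green test-strip tin, flat on the table and loose, 64 mm diameter, 23 mm tall, 150 g; the point is its centre, half-way up, and z points up
- pad (a point): centre of the top of the round black scan pad (92 mm diameter with a white ring, 9 mm above the table) in front of the scanner's window; part of the fixed scan station
- scan_station: scan station, fixed: a grey hand scanner lying on its side in a cradle. Origin on the table. In its frame the grip is a bar 26 x 26 mm along x from x = -104 to 30 mm at y = 0, its centre line 55 mm above the table with open air underneath it; the head (48 x 100 x 50 mm) is at x = 54 mm and aims along -y at the pad
- grip_back (a point): middle of the back (+y) face of the scanner's grip, opposite the trigger, 55 mm above the table; the front face of the grip is 26 mm away in the station's -y
- trigger_face (a point): point on the front face of the orange sprung trigger (24 mm tall), 17 mm from its free end, 55 mm above the table; it moves towards the grip (station +y) as the trigger is squeezed. At rest it is 52 mm from the grip's back face, squeezed fully about 40 mm
- trigger (a joint): trigger hinge, 0 at rest, 0.26 rad squeezed fully home; a spring returns it, about 3 N at the trigger face when fully squeezed
- tin_tray: fixed open blue plastic tray, 140 mm (its x) by 180 mm (its y) outside, walls 12 mm tall and 5 mm thick; origin at the centre of its underside, floor 5 mm up
- loupe: black loupe, 42 mm diameter, 34 mm tall, loose bystander; origin at the centre of its underside
- beaker: small clear glass beaker, 53 mm wide, 67 mm tall, loose bystander; origin at the centre of its underside
- brass_weight: brass book weight with a knob, 49 mm diameter, 49 mm tall, loose bystander; origin at the centre of its underside

How it is judged:
By the outcome, as a careful person would: the job done as asked, in the order asked, and still so for the second after the job is handed in, with the robot touching nothing.
Of swab_red, swab_blue, swab_green, swab_black only 3 to 4 are there at a start; the rules pass over those that are not, and their reading is None.
At some moment in a run one of strip_tin may be knocked a few centimetres aside while the robot is not near it.
It also fails if it takes over 208 s, if anything falls off the work surface, if the arm or the gripper's body presses on something with over 40 N, if the wrist force passes 120 N, or if a joint passes its speed limit or range.

## Working session

There is one attempt and no reset: what is moved stays moved. The work goes in short steps, Python scripts to look and compute and a shell command to move; the robot and the scene stay as the last step left them, time stands still between calls to the robot, and variables do not carry over. Pictures are saved under pics/ and viewed, at most 14 in all, crops included, and the job is handed in when it is done.

```bash
ls; mkdir -p pics; cat > h.py <<'E'
import numpy as np,cv2
from scipy.spatial.transform import Rotation as R
from workcell import state,camera,hand_in
def cam(n):
    c=camera(n); o=np.array(c['orientation'],float)
    c['R']=R.from_euler('xyz',o).as_matrix() if o.size==3 else (o if o.shape==(3,3) else R.from_quat(o).as_matrix())
    c['o']=np.array(c['origin'],float); return c
def save(c,f,crop=None,s=1):
    im=c['color'][:,:,::-1]
    if crop: x,y,w,h=crop; im=im[y:y+h,x:x+w]
    cv2.imwrite('pics/'+f,cv2.resize(im,None,fx=s,fy=s,interpolation=cv2.INTER_CUBIC))
def ray(c,u,v,z):
    d=c['R']@np.array([(u-c['cx'])/c['fx'],(v-c['cy'])/c['fy'],1]); t=(z-c['o'][2])/d[2]; return c['o']+t*d
def proj(c,p):
    q=c['R'].T@(np.array(p)-c['o']); return c['fx']*q[0]/q[2]+c['cx'],c['fy']*q[1]/q[2]+c['cy']
E
python3 - <<'E'
from h import *
import pickle
for n in('top','scene'):
    c=cam(n); pickle.dump(c,open(n+'.pkl','wb')); save(c,n+'0.png',s=1.5); print(n,c['o'],c['orientation'],c['fx'],c['fy'],c['cx'],c['cy'])
print(state())
E
```

```text
pics
top [ 487.27432004  -45.47260825 1331.55467364] [-3.09978932  0.01377287 -1.59240445] 418.3859834068159 418.3859834068159 255.39183458279814 191.83264622248439
scene [170.3584728  748.02873019 630.56520267] [-2.12736379 -0.00567325 -2.68614234] 361.9378194807371 361.9378194807371 249.67028359542346 193.74892129106453
{'clock': 0.1, 'q': array([-1.39038370e+00,  1.31074337e-01,  1.48918713e+00,  2.26290184e-05,
        1.52300771e+00, -8.54077242e-02]), 'joint_vel': array([ 5.99832739e-04, -1.90163324e-03, -1.08849617e-03, -1.46241899e-03,
       -9.91413014e-05,  2.06232468e-03]), 'effort': array([ 1.16175470e-03, -5.70949566e+01, -5.01942337e+01, -2.00846266e-04,
        8.08463461e-03, -1.90648393e-05]), 'ee_pos': array([ 157.55908198, -578.44695279,  244.3468731 ]), 'tcp_rot': array([-3.13992417e+00, -1.65532569e-04,  2.65819110e-01]), 'wrist_force': array([0.53896109, 0.01001128, 0.63893367]), 'torque': array([-0.02228299,  0.01197454,  0.02777363]), 'grasp_force': 0.0, 'grip_width': 85.41832950682935}
```

View pics/top0.png

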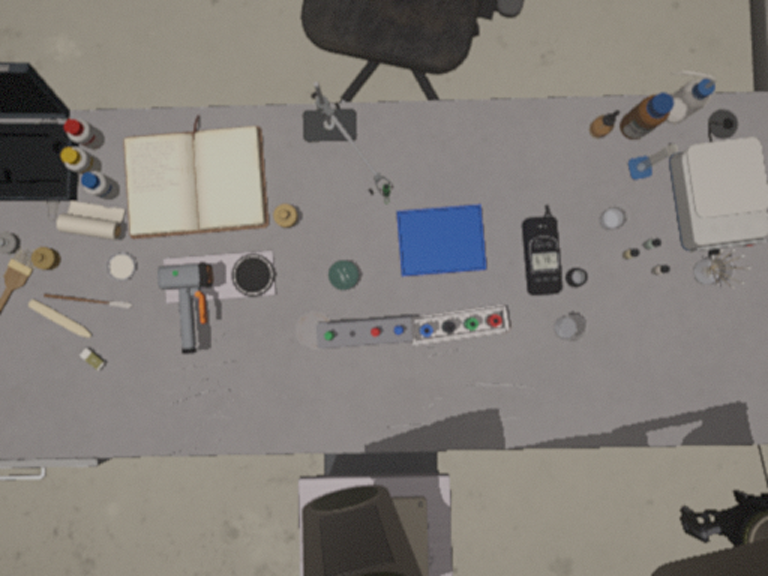

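View pics/scene0.png

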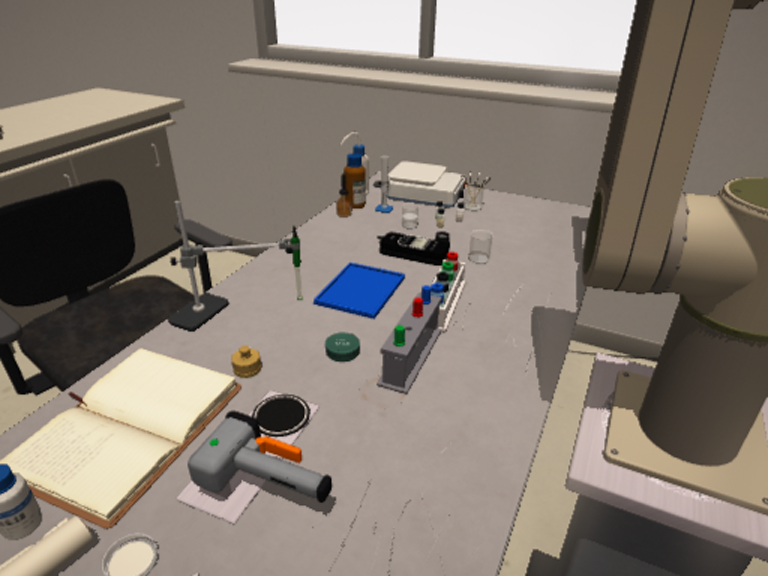

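Top view: the holder row (y≈330/1.5) has green, an empty hole, red and blue; the vials are blue, black, green and red (left to right). There is no black swab. Next, enlarged crops.

```bash
python3 - <<'E'
from h import *
import pickle
c=pickle.load(open('top.pkl','rb'))
save(c,'row.png',(205,198,140,40),5.7)
save(c,'stn.png',(100,160,150,80),5.3)
s=pickle.load(open('scene.pkl','rb'))
save(s,'srow.png',(245,160,70,105),5.5)
E
```

```text
(no output)
```

View pics/row.png

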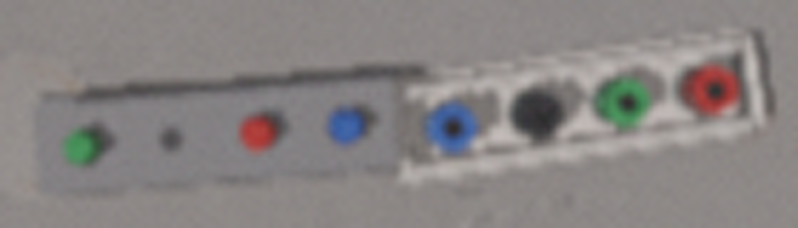

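View pics/stn.png

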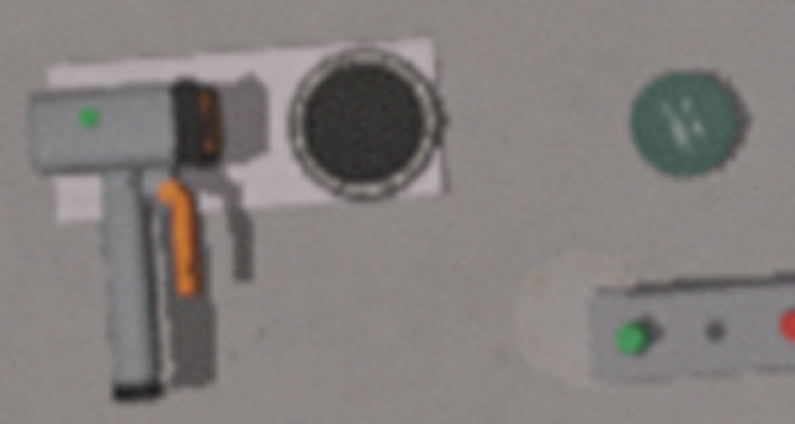

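View pics/srow.png

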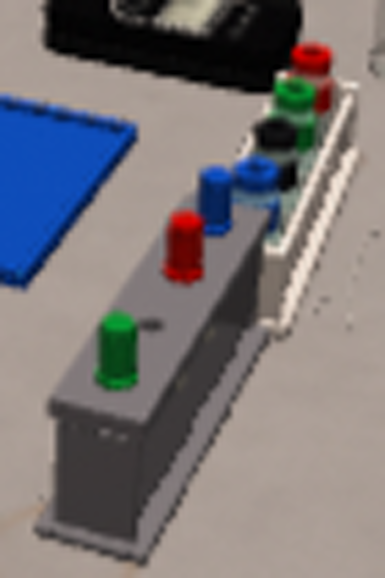

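```bash
python3 - <<'E'
from h import *
import pickle
c=pickle.load(open('top.pkl','rb'));s=pickle.load(open('scene.pkl','rb'))
def P(x,y,ox,oy,k,z,cc=c): return ray(cc,ox+(x+.5)/k-.5,oy+(y+.5)/k-.5,z)[:2].round(1)
r=dict(gs=(81,148,112),emp=(171,139,80),rs=(258,133,112),bs=(346,126,112),bv=(453,127,85),kv=(538,113,85),gv=(628,102,85),rv=(715,90,85))
for k,(x,y,z) in r.items():
    print(k,P(x,y,205,198,5.7,z))
print('scene caps')
for k,(x,y,z) in dict(gs=(119,321,112),rs=(186,219,112),bs=(216,174,112),bv=(257,169,85),kv=(277,131,85),gv=(295,95,85),rv=(312,53,85)).items(): print(k,P(x,y,245,160,5.5,z,s))
print('station')
for k,(x,y,z) in dict(pad=(363,123,9),tin=(685,122,23),gtl=(106,180,68),gtr=(146,180,68),gbl=(117,385,68),gbr=(158,385,68),trig_end=(188,293,67),trigface=(197,262,67),b1=(48,66,2),b2=(430,40,2),b3=(445,190,2),b4=(60,220,2)).items(): print(k,P(x,y,100,160,5.3,z))
for k,(u,v) in dict(a=(397,212),b=(481,206),c=(487,269),d=(403,275)).items(): print('tray',k,ray(c,u/1.5,v/1.5,12)[:2].round(1))
print('beaker etc',ray(c,570/1.5,327/1.5,40)[:2])
E
```

```text
gs [448.6  78.8]
emp [451.3  34.7]
rs [454.3 -11.8]
bs [456.9 -56.8]
bv [ 454.5 -112.8]
kv [ 460.9 -157.2]
gv [ 465.6 -204.2]
rv [ 470.9 -249.6]
scene caps
gs [448.7  80.9]
rs [453.8 -10.4]
bs [456.2 -55.6]
bv [ 453.5 -111.9]
kv [ 457.8 -154.2]
gv [ 462.6 -196.7]
rv [ 470.7 -248.8]
station
pad [577.8 248.2]
tin [573.2  54. ]
gtl [544.4 383.1]
gtr [543.9 360.1]
gbl [427.2 377.8]
gbr [426.7 354.3]
trig_end [478.7 336.9]
trigface [496.3 331.6]
b1 [617.1 440.2]
b2 [627.5 208.6]
b3 [536.8 200.8]
b4 [523.9 433.5]
tray a [702.5 -61.4]
tray b [ 711.  -238.9]
tray c [ 577.5 -247.8]
tray d [568.8 -71. ]
beaker etc [ 452.82082163 -409.52644275]
```

```bash
cat >> h.py <<'E'
def plan(wps,cur=None):
    # each wp (x,y,z,yaw) -> tool-axis shift units and twist units for one call
    if cur is None:
        s=state(); cur=(*s['ee_pos'],R.from_euler('xyz',s['tcp_rot']).as_euler('xyz')[2]); print('at',np.round(cur,3),s['wrist_force'].round(1),s['grip_width'].round(1),round(s['grasp_force'],1),'t',s['clock'])
    for w in wps:
        M=R.from_euler('xyz',[np.pi,0,cur[3]]).as_matrix()
        d=M.T@(np.array(w[:3])-np.array(cur[:3]))/200
        print(np.round(d,4).tolist(),round(-(((w[3]-cur[3]+np.pi)%(2*np.pi))-np.pi)/(np.pi/4),3)); cur=w
E
python3 - <<'E'
from h import *
plan([(257,-405,250,.926),(357,-231,250,1.55),(456.8,-57,200,1.631),(456.8,-57,118,1.631)])
E
```

```text
Traceback (most recent call last):
  File "h.py", line 19, in plan
    s=state(); cur=(*s['ee_pos'],R.from_euler('xyz',s['tcp_rot']).as_euler('xyz')[2]); print('at',np.round(cur,3),s['wrist_force'].round(1),s['grip_width'].round(1),round(s['grasp_force'],1),'t',s['clock'])
                                                                                                                                            ^^^^^^^^^^^^^^^^^^^^^
AttributeError: 'float' object has no attribute 'round'
```

```bash
sed -i "s/s\['grip_width'\].round(1)/round(s['grip_width'],1)/" h.py
python3 - <<'E'
from h import *
plan([(257,-405,250,.926),(357,-231,250,1.55),(456.8,-57,200,1.631),(456.8,-57,118,1.631)],(157.6,-578.9,245.3,.266))
E
```

```text
[0.7081, -0.7083, -0.0235] -0.84
[0.9958, -0.1233, -0.0] -0.795
[0.8802, 0.4808, 0.25] -0.103
[0.0, -0.0, 0.41] -0.0
```

```bash
python3 -m inch '[[[0,0.14,-0.14,0,-0.168],[0,0.28,-0.28,0,-0.336],[0,0.42,-0.42,0,-0.504],[0,0.56,-0.56,0,-0.672],[0,0.708,-0.708,-0.0235,-0.84]]]'
python3 -m inch '[[[0,0.2,-0.025,0,-0.16],[0,0.4,-0.05,0,-0.32],[0,0.6,-0.075,0,-0.48],[0,0.8,-0.1,0,-0.64],[0,0.996,-0.123,0,-0.795]]]'
python3 -m inch '[[[0,0.2,0.1,0.05,-0.05],[0,0.4,0.2,0.1,-0.1],[0,0.6,0.3,0.15,-0.103],[0,0.8,0.43,0.2,-0.103],[0,0.88,0.481,0.25,-0.103]]]'
python3 -m inch '[[[0,0,0,0,0],[0,0,0,0,0],[0,0,0,0,0],[0,0,0,0,0],[0,0,0,0,0]]]'
python3 -c "
from h import *
plan([(456.8,-57,150,1.631)])"
```

```text
clock: 0.6
ee_pos: [257.2, -403.2, 248.8]
tcp_rot: [-3.14, -0.001, 0.93]
wrist_force: [0.6, -0.5, 1.1]
grip_width: 42.8
grasp_force: 0.0
clock: 1.1
ee_pos: [357.6, -229.5, 249.7]
tcp_rot: [-3.141, -0.0, 1.555]
wrist_force: [0.4, -1.3, -0.1]
grip_width: 42.7
grasp_force: 0.0
clock: 1.6
ee_pos: [458.2, -53.8, 199.4]
tcp_rot: [3.141, -0.001, 1.634]
wrist_force: [0.1, -0.3, 0.1]
grip_width: 42.8
grasp_force: 0.0
clock: 2.1
ee_pos: [457.0, -58.1, 200.5]
tcp_rot: [3.141, 0.0, 1.629]
wrist_force: [-0.2, -0.9, 0.1]
grip_width: 42.8
grasp_force: 0.0
at [457.026 -58.108 200.505   1.629] [-0.2 -0.9  0.1] 42.8 0.0 t 2.1
[0.0056, -0.0008, 0.2525] -0.002
```

```bash
python3 -m inch '[[[0,0.003,0,0.12,0],[0,0.003,0,0.24,0],[0,0.003,0,0.36,0],[0,0.003,0,0.44,0],[0,0.003,0,0.495,0]]]' 20
python3 -m inch '[[[0.3,0,0,0,0],[0.5,0,0,0,0],[1,0,0,0,0],[1,0,0,0,0],[1,0,0,0,0]]]' 30
python3 -c "
from h import *
for n in('scene','top'):
  c=cam(n); print([np.round(proj(c,p)).tolist() for p in[(457,-57,100)]])
  save(c,n+'1.png',(245,140,100,80) if n=='scene' else (200,180,150,60),5)
plan([])"
```

```text
clock: 2.6
ee_pos: [456.3, -57.0, 99.8]
tcp_rot: [-3.14, -0.0, 1.63]
wrist_force: [-0.6, -0.5, -0.2]
grip_width: 43.1
grasp_force: 0.0
clock: 3.1
ee_pos: [457.9, -56.8, 102.1]
tcp_rot: [3.14, 0.001, 1.631]
wrist_force: [-0.4, 0.4, 4.7]
grip_width: 15.1
grasp_force: 29.9
[[284.0, 195.0]]
[[265.0, 220.0]]
at [457.887 -56.836 102.109   1.631] [-0.9 -0.7  6.5] 14.9 30.1 t 3.2
```

View pics/scene1.png

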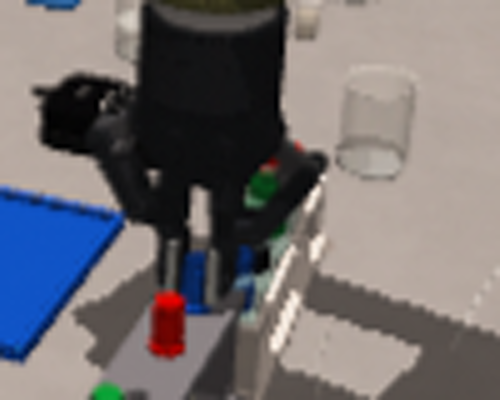

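The blue cap is gripped between the fingers at crop (205,280) (opening 15 mm). Lift and carry.

```bash
python3 -m inch '[[[1,0,0,-0.1,0],[1,0,0,-0.22,0],[1,0,0,-0.36,0],[1,0,0,-0.5,0],[1,0,0,-0.6,0]]]'
python3 -c "
from h import *
plan([(454.8,-112.5,195,1.69)],(456.8,-57,221,1.631));plan([])"
```

```text
clock: 3.7
ee_pos: [457.4, -56.6, 223.1]
tcp_rot: [3.14, 0.0, 1.631]
wrist_force: [1.0, 0.2, -0.2]
grip_width: 14.9
grasp_force: 29.9
[-0.2764, -0.0267, 0.13] -0.075
at [457.432 -56.628 223.055   1.631] [ 1.   0.2 -0.2] 14.9 29.9 t 3.7
```

```bash
python3 -m inch '[[[1,-0.08,-0.008,0,-0.03],[1,-0.16,-0.015,0,-0.075],[1,-0.22,-0.021,0.05,-0.075],[1,-0.276,-0.027,0.12,-0.075],[1,-0.276,-0.027,0.195,-0.075]]]'
python3 -m inch '[[[1,0,0,0,0],[1,0,0,0,0],[1,0,0,0,0],[1,0,0,0,0],[1,0,0,0,0]]]'
python3 -c "
from h import *
c=cam('scene'); save(c,'ins1.png',(270,150,60,60),10)
print(proj(c,(454.8,-112.5,85)))
c=cam('top'); save(c,'ins1t.png',(250,195,60,50),8)
plan([])"
```

```text
clock: 4.2
ee_pos: [454.4, -113.0, 180.2]
tcp_rot: [-3.141, -0.0, 1.688]
wrist_force: [0.8, 0.3, 0.1]
grip_width: 14.9
grasp_force: 29.9
clock: 4.7
ee_pos: [455.4, -111.9, 182.6]
tcp_rot: [3.141, 0.0, 1.69]
wrist_force: [0.9, -0.1, -0.4]
grip_width: 14.8
grasp_force: 29.9
(np.float64(290.98735334752166), np.float64(190.11875114795257))
at [ 455.202 -111.954  182.429    1.69 ] [-0.4 -0.1 -1.2] 14.9 29.9 t 4.8
```

View pics/ins1.png

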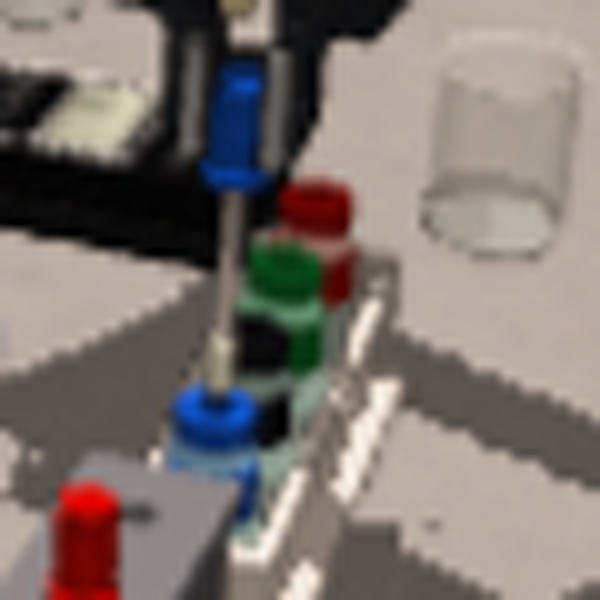

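The tip (221,388) sits over the blue mouth, crop centre (215,405). Lower.

```bash
python3 -m inch '[[[1,0,0,0.03,0],[1,0,0,0.06,0],[1,0,0,0.1,0],[1,0,0,0.15,0],[1,0,0,0.2,0]]]'
python3 -m inch '[[[1,0,0,0.05,0],[1,0,0,0.1,0],[1,0,0,0.13,0],[1,0,0,0.16,0],[1,0,0,0.16,0]]]'
```

```text
clock: 5.3
ee_pos: [454.6, -112.0, 140.8]
tcp_rot: [-3.141, -0.0, 1.69]
wrist_force: [0.8, -0.9, -0.5]
grip_width: 15.0
grasp_force: 29.9
clock: 5.8
ee_pos: [454.4, -111.9, 109.0]
tcp_rot: [-3.14, -0.001, 1.69]
wrist_force: [0.3, -0.3, -0.1]
grip_width: 15.0
grasp_force: 29.9
```

```bash
python3 -m inch '[[[1,0,0,0.01,0],[1,0,0,0.02,0],[1,0,0,0.03,0],[1,0,0,0.03,0],[1,0,0,0.03,0]]]'
python3 -m inch '[[[1,0,0,0.01,0],[1,0,0,0.01,0],[1,0,0,0.015,0],[1,0,0,0.015,0],[1,0,0,0.015,0]]]'
```

```text
clock: 6.3
ee_pos: [455.7, -112.3, 106.9]
tcp_rot: [3.14, 0.001, 1.69]
wrist_force: [-11.1, 3.5, 24.2]
grip_width: 14.9
grasp_force: 32.3
clock: 6.8
ee_pos: [456.4, -112.6, 106.2]
tcp_rot: [3.139, 0.002, 1.69]
wrist_force: [-19.3, 6.5, 42.0]
grip_width: 14.9
grasp_force: 35.0
```

```bash
python3 -m inch '[[[1,0,0,-0.025,0],[0.5,0,0,-0.025,0],[0,0,0,-0.025,0],[0,0,0,-0.025,0],[0,0,0,-0.025,0]]]' 
python3 -m inch '[[[0,0,0,-0.08,0],[0,0,0,-0.16,0],[0,0,0,-0.24,0],[0,0,0,-0.3,0],[0,0,0,-0.3,0]]]' 
python3 -c "
from h import *
c=cam('scene'); save(c,'ins2.png',(250,140,80,80),7)
plan([(454,-11.1,150,1.631),(454,-11.1,101,1.631)])"
```

```text
clock: 7.3
ee_pos: [454.6, -111.9, 105.4]
tcp_rot: [-3.141, -0.0, 1.69]
wrist_force: [-0.2, 0.3, 0.3]
grip_width: 42.6
grasp_force: 0.0
clock: 7.8
ee_pos: [456.0, -112.4, 167.7]
tcp_rot: [3.139, 0.001, 1.69]
wrist_force: [0.3, -0.4, -0.5]
grip_width: 42.9
grasp_force: 0.0
at [ 455.449 -112.226  166.485    1.69 ] [-0.3 -0.2 -0.1] 42.1 0.0 t 7.85
[0.5029, 0.0528, 0.0824] 0.075
[0.0, -0.0, 0.245] -0.0
```

View pics/ins2.png

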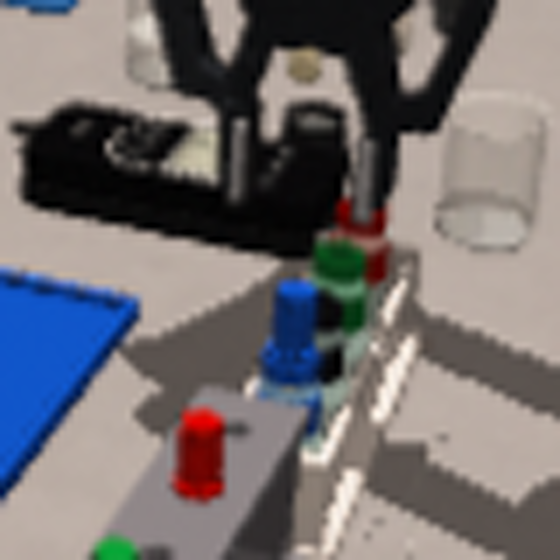

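Blue is home, with its collar on the lip at (293,360). Red next.

```bash
python3 -m inch '[[[0,0.15,0.012,0,0.075],[0,0.3,0.03,0,0.075],[0,0.42,0.045,0,0.075],[0,0.503,0.056,0.04,0.075],[0,0.503,0.056,0.08,0.075]]]' 
python3 -m inch '[[[0,0,0,0.06,0],[0,0,0,0.12,0],[0,0,0,0.18,0],[0,0,0,0.245,0],[0,0,0,0.245,0]]]' 
python3 -m inch '[[[0.3,0,0,0,0],[0.5,0,0,0,0],[1,0,0,0,0],[1,0,0,0,0],[1,0,0,0,0]]]' 30
python3 -m inch '[[[1,0,0,-0.1,0],[1,0,0,-0.22,0],[1,0,0,-0.36,0],[1,0,0,-0.5,0],[1,0,0,-0.6,0]]]'
python3 -c "
from h import *
plan([])
plan([(462.6,-130,221,1.69),(471.2,-249.5,221,1.69)],(454,-11.1,221,1.631))"
```

```text
clock: 8.35
ee_pos: [453.6, -9.1, 148.7]
tcp_rot: [-3.141, -0.001, 1.633]
wrist_force: [-0.5, -0.4, -1.0]
grip_width: 42.7
grasp_force: 0.0
clock: 8.85
ee_pos: [452.4, -11.0, 98.3]
tcp_rot: [-3.137, -0.001, 1.63]
wrist_force: [-0.8, -0.1, 0.3]
grip_width: 43.0
grasp_force: 0.0
clock: 9.35
ee_pos: [454.8, -10.9, 101.8]
tcp_rot: [3.14, 0.0, 1.631]
wrist_force: [0.6, -1.0, 2.9]
grip_width: 14.6
grasp_force: 29.6
clock: 9.85
ee_pos: [454.6, -10.8, 223.2]
tcp_rot: [3.14, 0.0, 1.631]
wrist_force: [0.1, 0.0, -0.9]
grip_width: 15.0
grasp_force: 30.0
at [454.616 -10.824 223.171   1.631] [ 0.1  0.  -0.9] 15.0 30.0 t 9.85
[-0.596, 0.0072, 0.0] -0.075
[-0.5984, -0.0284, -0.0] -0.0
```

```bash
python3 -m inch '[[[1,-0.1,0,0,-0.03],[1,-0.22,0,0,-0.075],[1,-0.36,0.003,0,-0.075],[1,-0.5,0.006,0,-0.075],[1,-0.596,0.007,0,-0.075]]]'
python3 -m inch '[[[1,-0.14,-0.007,0,0],[1,-0.28,-0.014,0,0],[1,-0.42,-0.02,0,0],[1,-0.54,-0.026,0,0],[1,-0.598,-0.028,0.08,0]]]'
python3 -m inch '[[[1,0,0,0.06,0],[1,0,0,0.115,0],[1,0,0,0.115,0],[1,0,0,0.115,0],[1,0,0,0.115,0]]]'
python3 -c "
from h import *
c=cam('scene'); save(c,'ins3.png',(270,130,60,60),9)
plan([])"
```

```text
clock: 10.35
ee_pos: [462.6, -131.2, 221.0]
tcp_rot: [3.142, 0.0, 1.689]
wrist_force: [0.0, -0.2, -0.8]
grip_width: 15.0
grasp_force: 30.0
clock: 10.85
ee_pos: [472.4, -251.9, 207.2]
tcp_rot: [3.138, 0.003, 1.688]
wrist_force: [1.4, 0.3, -0.2]
grip_width: 14.9
grasp_force: 30.0
clock: 11.35
ee_pos: [471.7, -248.7, 182.8]
tcp_rot: [3.141, 0.001, 1.691]
wrist_force: [0.5, 0.5, 0.2]
grip_width: 15.0
grasp_force: 30.0
at [ 471.84  -248.881  182.926    1.691] [ 0.1 -0.6 -0.4] 14.8 30.0 t 11.4
```

View pics/ins3.png

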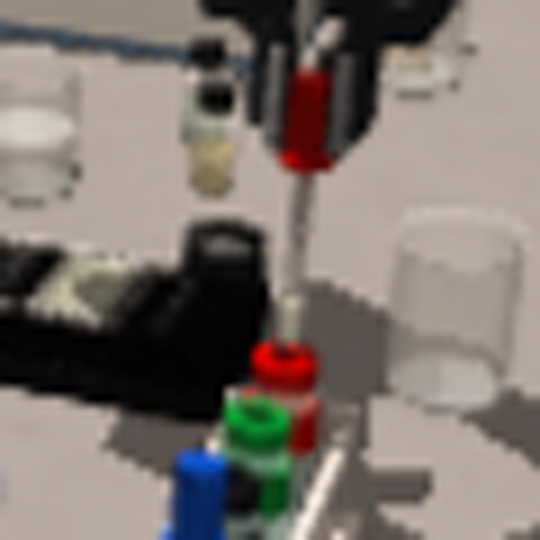

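The red tip (290,335) is over the red mouth (287,355). Insert, checking force.

```bash
python3 -m inch '[[[1,0,0,0.03,0],[1,0,0,0.06,0],[1,0,0,0.1,0],[1,0,0,0.15,0],[1,0,0,0.2,0]]]'
python3 -m inch '[[[1,0,0,0.05,0],[1,0,0,0.1,0],[1,0,0,0.13,0],[1,0,0,0.16,0],[1,0,0,0.16,0]]]'
python3 -m inch '[[[1,0,0,0.01,0],[1,0,0,0.02,0],[1,0,0,0.035,0],[1,0,0,0.035,0],[1,0,0,0.035,0]]]'
```

```text
clock: 11.9
ee_pos: [471.0, -249.0, 140.8]
tcp_rot: [-3.141, -0.0, 1.69]
wrist_force: [0.5, -0.3, -0.3]
grip_width: 15.1
grasp_force: 30.0
clock: 12.4
ee_pos: [470.9, -248.8, 109.0]
tcp_rot: [-3.141, -0.001, 1.69]
wrist_force: [0.6, -0.3, -0.9]
grip_width: 14.7
grasp_force: 30.0
clock: 12.9
ee_pos: [472.4, -249.9, 106.2]
tcp_rot: [3.139, 0.002, 1.69]
wrist_force: [-7.3, 4.2, 19.5]
grip_width: 14.8
grasp_force: 32.4
```

```bash
python3 -m inch '[[[1,0,0,0.01,0],[1,0,0,0.02,0],[1,0,0,0.02,0],[1,0,0,0.02,0],[1,0,0,0.02,0]]]'
python3 -m inch '[[[1,0,0,-0.03,0],[0.5,0,0,-0.03,0],[0,0,0,-0.03,0],[0,0,0,-0.03,0],[0,0,0,-0.03,0]]]' 
python3 -m inch '[[[0,0,0,-0.08,0],[0,0,0,-0.16,0],[0,0,0,-0.24,0],[0,0,0,-0.3,0],[0,0,0,-0.3,0]]]' 
python3 -c "
from h import *
plan([])
plan([(460,-85,166,1.69),(448.5,80.7,166,1.631),(465.7,-203.8,221,1.69)],(471.2,-249.5,166,1.69))
plan([(457.1,-61.5,221,1.66),(465.7,-203.8,221,1.69)],(448.5,80.7,221,1.631))
"
```

```text
clock: 13.4
ee_pos: [474.3, -251.0, 104.6]
tcp_rot: [3.135, 0.005, 1.69]
wrist_force: [-7.0, 4.3, 29.3]
grip_width: 14.5
grasp_force: 34.8
clock: 13.9
ee_pos: [470.9, -248.9, 104.2]
tcp_rot: [-3.141, -0.001, 1.69]
wrist_force: [-0.4, 0.1, 0.5]
grip_width: 43.0
grasp_force: 0.0
clock: 14.4
ee_pos: [472.3, -249.8, 166.8]
tcp_rot: [3.139, 0.002, 1.69]
wrist_force: [-0.1, 0.3, -0.5]
grip_width: 42.9
grasp_force: 0.0
at [ 472.264 -249.757  166.785    1.69 ] [-0.1  0.3 -0.5] 42.9 0.0 t 14.4
[0.8233, 0.0422, 0.0] -0.0
[0.8295, 0.0414, 0.0] 0.075
[-1.4251, 0.0003, -0.275] -0.075
[-0.7123, 0.0001, 0.0] -0.037
[-0.7125, -0.0206, -0.0] -0.038
```

```bash
python3 -m inch '[[[0,0.16,0.008,0,0],[0,0.34,0.017,0,0],[0,0.52,0.026,0,0],[0,0.7,0.036,0,0],[0,0.823,0.042,0,0]]]' 
python3 -m inch '[[[0,0.18,0.009,0,0.03],[0,0.36,0.018,0,0.075],[0,0.54,0.027,0,0.075],[0,0.72,0.036,0,0.075],[0,0.83,0.042,0,0.075]]]' 
python3 -m inch '[[[0,0,0,0.06,0],[0,0,0,0.14,0],[0,0,0,0.22,0],[0,0,0,0.3,0],[0,0,0,0.325,0]]]' 
python3 -m inch '[[[0.3,0,0,0,0],[0.5,0,0,0,0],[1,0,0,0,0],[1,0,0,0,0],[1,0,0,0,0]]]' 30
python3 -m inch '[[[1,0,0,-0.1,0],[1,0,0,-0.22,0],[1,0,0,-0.36,0],[1,0,0,-0.5,0],[1,0,0,-0.6,0]]]'
```

```text
clock: 14.9
ee_pos: [459.2, -82.6, 163.8]
tcp_rot: [-3.14, -0.001, 1.69]
wrist_force: [0.0, -1.0, -0.5]
grip_width: 42.5
grasp_force: 0.0
clock: 15.4
ee_pos: [447.8, 83.3, 163.9]
tcp_rot: [-3.14, -0.001, 1.632]
wrist_force: [-0.1, -1.3, 0.1]
grip_width: 43.1
grasp_force: 0.0
clock: 15.9
ee_pos: [446.7, 80.3, 96.8]
tcp_rot: [-3.137, 0.0, 1.63]
wrist_force: [-0.8, 0.1, 0.0]
grip_width: 42.7
grasp_force: 0.0
clock: 16.4
ee_pos: [449.2, 81.1, 100.6]
tcp_rot: [3.14, 0.0, 1.631]
wrist_force: [-0.1, 0.5, 1.7]
grip_width: 14.8
grasp_force: 29.9
clock: 16.9
ee_pos: [449.4, 81.2, 222.4]
tcp_rot: [3.139, -0.0, 1.631]
wrist_force: [-0.4, 0.2, 0.2]
grip_width: 14.8
grasp_force: 30.1
```

```bash
python3 -m inch '[[[1,-0.12,0,0,-0.037],[1,-0.26,0,0,-0.037],[1,-0.42,0,0,-0.037],[1,-0.58,0,0,-0.037],[1,-0.712,0,0,-0.037]]]'
python3 -m inch '[[[1,-0.17,-0.005,0,-0.038],[1,-0.34,-0.01,0,-0.038],[1,-0.5,-0.015,0,-0.038],[1,-0.63,-0.018,0,-0.038],[1,-0.713,-0.021,0.05,-0.038]]]'
python3 -m inch '[[[1,0,0,0.06,0],[1,0,0,0.14,0],[1,0,0,0.14,0],[1,0,0,0.14,0],[1,0,0,0.14,0]]]'
python3 -c "
from h import *
c=cam('scene'); save(c,'ins4.png',(270,130,60,60),9)
plan([])"
```

```text
clock: 17.4
ee_pos: [457.3, -62.5, 220.4]
tcp_rot: [3.141, 0.0, 1.66]
wrist_force: [0.0, -0.2, 0.1]
grip_width: 14.9
grasp_force: 30.1
clock: 17.9
ee_pos: [466.6, -205.7, 211.4]
tcp_rot: [3.139, 0.002, 1.688]
wrist_force: [0.1, 0.2, -0.6]
grip_width: 14.9
grasp_force: 30.1
clock: 18.4
ee_pos: [466.2, -202.9, 182.6]
tcp_rot: [3.141, 0.0, 1.691]
wrist_force: [0.1, -0.4, -0.5]
grip_width: 14.9
grasp_force: 30.1
at [ 466.32  -203.112  182.835    1.69 ] [ 0.1 -0.3 -0.2] 14.8 30.1 t 18.45
```

View pics/ins4.png

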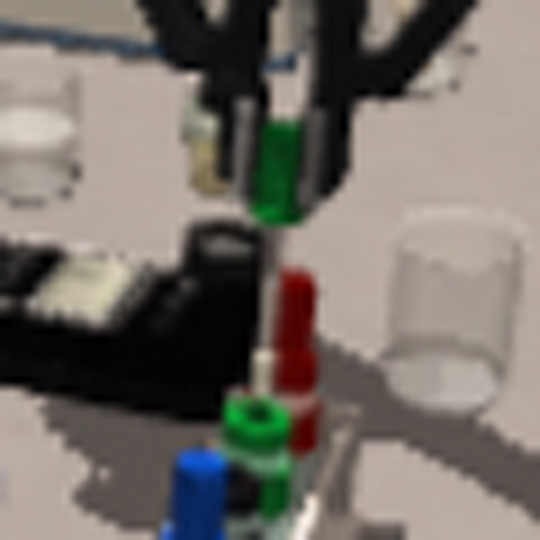

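Red is home, and the green tip (262,390) is above its mouth (260,412). Insert.

```bash
python3 -m inch '[[[1,0,0,0.03,0],[1,0,0,0.06,0],[1,0,0,0.1,0],[1,0,0,0.15,0],[1,0,0,0.2,0]]]'
python3 -m inch '[[[1,0,0,0.05,0],[1,0,0,0.1,0],[1,0,0,0.13,0],[1,0,0,0.16,0],[1,0,0,0.16,0]]]'
python3 -m inch '[[[1,0,0,0.01,0],[1,0,0,0.02,0],[1,0,0,0.035,0],[1,0,0,0.035,0],[1,0,0,0.035,0]]]'
```

```text
clock: 18.95
ee_pos: [465.5, -203.3, 140.8]
tcp_rot: [-3.141, -0.0, 1.69]
wrist_force: [0.1, 0.6, 0.4]
grip_width: 14.9
grasp_force: 30.1
clock: 19.45
ee_pos: [465.3, -203.2, 109.0]
tcp_rot: [-3.14, -0.001, 1.69]
wrist_force: [0.3, -0.4, -0.6]
grip_width: 14.7
grasp_force: 30.1
clock: 19.95
ee_pos: [466.7, -203.9, 105.2]
tcp_rot: [3.14, 0.001, 1.69]
wrist_force: [-4.9, 2.8, 13.9]
grip_width: 14.7
grasp_force: 31.9
```

```bash
python3 -m inch '[[[1,0,0,0.01,0],[1,0,0,0.02,0],[1,0,0,0.02,0],[1,0,0,0.02,0],[1,0,0,0.02,0]]]'
python3 -m inch '[[[1,0,0,-0.03,0],[0.5,0,0,-0.03,0],[0,0,0,-0.03,0],[0,0,0,-0.03,0],[0,0,0,-0.03,0]]]' 
python3 -m inch '[[[-0.3,0,0,-0.08,0],[-0.5,0,0,-0.16,0],[-0.8,0,0,-0.24,0],[-1,0,0,-0.32,0],[-1,0,0,-0.4,0]]]' 
python3 -c "
from h import *
c=cam('scene'); save(c,'a.png')
t=cam('top'); save(t,'b.png')
import cv2
a=cv2.resize(cv2.imread('pics/a.png')[100:290,120:340],(440,380)); b=cv2.resize(cv2.imread('pics/b.png')[150:245,100:350],(750,285))
o=np.zeros((600,750,3),np.uint8); o[:285]=b; 
a=cv2.imread('pics/a.png')[120:275,160:340]; a=cv2.resize(a,(360,310)); o[288:598,:360]=a
cv2.imwrite('pics/mix.png',o)
hsv=cv2.cvtColor(cv2.imread('pics/b.png'),cv2.COLOR_BGR2HSV)
m=cv2.inRange(hsv,(70,60,40),(95,255,160)); n,l,st,ce=cv2.connectedComponentsWithStats(m)
for i in range(1,n):
  if st[i][4]>80: print(st[i],ce[i],ray(t,*ce[i],23))
plan([])"
```

```text
clock: 20.45
ee_pos: [468.6, -204.9, 103.5]
tcp_rot: [3.136, 0.004, 1.69]
wrist_force: [-4.9, 2.8, 24.0]
grip_width: 14.7
grasp_force: 34.4
clock: 20.95
ee_pos: [465.4, -203.2, 104.3]
tcp_rot: [-3.141, -0.001, 1.69]
wrist_force: [0.6, -0.0, 0.6]
grip_width: 43.1
grasp_force: 0.0
clock: 21.45
ee_pos: [465.6, -203.3, 185.2]
tcp_rot: [-3.141, -0.001, 1.69]
wrist_force: [0.7, 0.6, 0.4]
grip_width: 85.7
grasp_force: 0.0
at [ 466.985 -204.092  187.14     1.69 ] [ 0.1 -0.4  0.8] 85.7 0.0 t 21.55
```

View pics/mix.png

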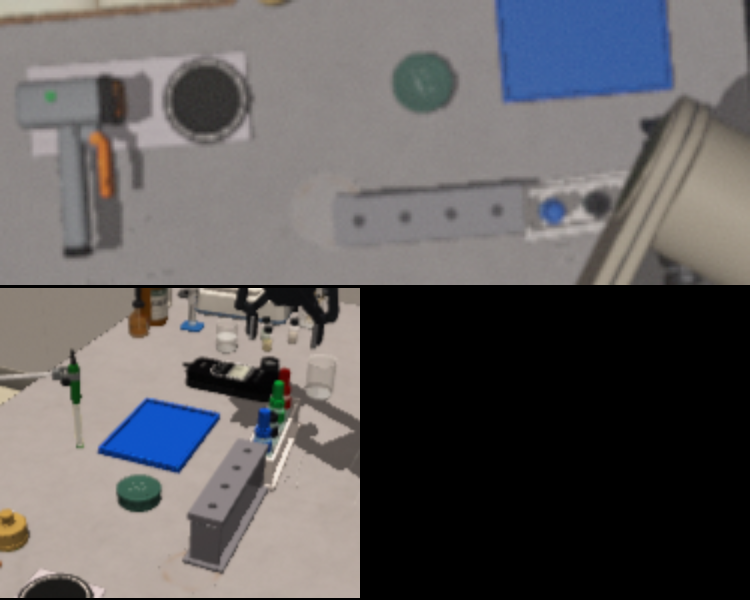

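All three swabs are home. The tin was knocked; it now shows at mix (424,81).

```bash
python3 - <<'E'
from h import *
t=cam('top')
g=ray(t,100+424.5/3-.5,150+81.5/3-.5,23)[:2];print('tin',g)
a=ray(t,100+206.5/3-.5,150+100.5/3-.5,9)[:2];print('pad',a)
c=cam('scene'); print('scene tin',ray(c,160+139/2-.5,120+(485-288)/2-.5,23))
plan([(*(np.array([466,-204])+(g-[466,-204])*.5),187,1.62),(*g,150,1.57),(*g,60,1.57)])
E
```

```text
tin [590.99619443  15.47429565]
pad [577.18481378 247.3994971 ]
scene tin [591.89715014  14.2838883   23.        ]
at [ 465.801 -203.423  184.535    1.69 ] [0.3 0.  0.4] 85.6 0.0 t 21.65
[0.5047, 0.376, -0.0123] 0.089
[0.5327, 0.3391, 0.185] 0.064
[0.0, -0.0, 0.45] -0.0
```

```bash
python3 -m inch '[[[-1,0.1,0.075,0,0.089],[-1,0.2,0.15,0,0.089],[-1,0.3,0.225,0,0.089],[-1,0.42,0.31,0,0.089],[-1,0.505,0.376,-0.012,0.089]]]' 
python3 -m inch '[[[-1,0.13,0.085,0,0.064],[-1,0.26,0.17,0.05,0.064],[-1,0.4,0.255,0.1,0.064],[-1,0.5,0.32,0.15,0.064],[-1,0.533,0.339,0.185,0.064]]]' 
python3 -m inch '[[[-1,0,0,0.1,0],[-1,0,0,0.2,0],[-1,0,0,0.3,0],[-1,0,0,0.4,0],[-1,0,0,0.45,0]]]' 
python3 -c "
from h import *
plan([(591.4,14.9,14,1.57)])"
```

```text
clock: 22.15
ee_pos: [528.0, -92.5, 185.2]
tcp_rot: [-3.139, -0.001, 1.62]
wrist_force: [1.0, -0.3, -0.0]
grip_width: 85.5
grasp_force: 0.0
clock: 22.65
ee_pos: [590.5, 17.7, 147.7]
tcp_rot: [-3.139, -0.001, 1.572]
wrist_force: [-0.4, -0.5, -0.4]
grip_width: 85.7
grasp_force: 0.0
clock: 23.15
ee_pos: [588.7, 15.0, 57.1]
tcp_rot: [-3.137, -0.0, 1.569]
wrist_force: [-0.4, -0.0, 0.2]
grip_width: 85.3
grasp_force: 0.0
at [588.668  15.048  57.126   1.569] [-0.4 -0.   0.2] 85.3 0.0 t 23.15
[-0.0007, 0.0137, 0.2156] -0.001
```

```bash
python3 -m inch '[[[-1,0,0,0.06,0],[-1,0,0,0.12,0],[-1,0,0,0.18,0],[-1,0,0,0.23,0],[-1,0,0,0.23,0]]]' 
python3 -m inch '[[[-0.8,0,0,0,0],[-0.6,0,0,0,0],[-0.4,0,0,0,0],[0,0,0,0,0],[0,0,0,0,0]]]' 30
python3 -c "
from h import *
plan([])"
```

```text
clock: 23.65
ee_pos: [589.7, 15.7, 12.5]
tcp_rot: [-3.139, -0.0, 1.57]
wrist_force: [1.1, -0.2, 0.1]
grip_width: 85.5
grasp_force: 0.0
clock: 24.15
ee_pos: [591.9, 15.6, 15.7]
tcp_rot: [3.14, 0.0, 1.57]
wrist_force: [-2.1, 0.5, 6.5]
grip_width: 63.0
grasp_force: 33.1
at [591.91   15.551  15.663   1.57 ] [-2.1  0.5  6.5] 63.0 33.1 t 24.15
```

```bash
python3 -m inch '[[[0,0,0,-0.06,0],[0,0,0,-0.12,0],[0,0,0,-0.18,0],[0,0,0,-0.25,0],[0,0,0,-0.3,0]]]' 
python3 -c "
from h import *
plan([(584.4,132,74,1.57),(577.5,247.8,74,1.57)],(591,15.5,74,1.57)); plan([])"
```

```text
clock: 24.65
ee_pos: [591.8, 15.5, 76.5]
tcp_rot: [3.14, 0.0, 1.57]
wrist_force: [0.9, -0.1, -1.3]
grip_width: 62.5
grasp_force: 33.4
[0.5825, -0.0335, -0.0] -0.0
[0.579, -0.035, -0.0] -0.0
at [591.778  15.544  76.55    1.57 ] [ 0.9 -0.1 -1.3] 62.5 33.4 t 24.65
```

```bash
python3 -m inch '[[[0,0.08,-0.005,0,0],[0,0.2,-0.012,0,0],[0,0.34,-0.02,0,0],[0,0.46,-0.027,0,0],[0,0.582,-0.034,0,0]]]' 
python3 -m inch '[[[0,0.12,-0.007,0,0],[0,0.24,-0.014,0,0],[0,0.38,-0.023,0,0],[0,0.5,-0.03,0,0],[0,0.579,-0.035,0,0]]]' 
python3 -m inch '[[[0,0,0,0.06,0],[0,0,0,0.12,0],[0,0,0,0.18,0],[0,0,0,0.21,0],[0,0,0,0.23,0]]]' 
python3 -m inch '[[[0,0,0,0.005,0],[0,0,0,0.01,0],[0,0,0,0.015,0],[0,0,0,0.02,0],[0,0,0,0.02,0]]]' 
python3 -c "
from h import *
plan([])"
```

```text
clock: 25.15
ee_pos: [583.6, 133.9, 74.1]
tcp_rot: [-3.141, -0.0, 1.57]
wrist_force: [0.8, -0.4, -1.8]
grip_width: 62.7
grasp_force: 33.4
clock: 25.65
ee_pos: [576.5, 250.2, 74.0]
tcp_rot: [-3.141, -0.0, 1.571]
wrist_force: [-0.4, 0.3, -1.8]
grip_width: 62.4
grasp_force: 33.4
clock: 26.15
ee_pos: [576.8, 246.6, 26.8]
tcp_rot: [-3.139, 0.001, 1.568]
wrist_force: [-0.3, 0.5, -1.7]
grip_width: 62.7
grasp_force: 33.4
clock: 26.65
ee_pos: [577.8, 247.9, 24.7]
tcp_rot: [3.141, -0.0, 1.57]
wrist_force: [-0.2, 0.4, -0.9]
grip_width: 62.2
grasp_force: 33.5
at [577.789 247.902  24.745   1.57 ] [-0.2  0.4 -0.9] 62.2 33.5 t 26.65
```

Just at contact; release and rise, then look.

```bash
python3 -m inch '[[[0,0,0,0.005,0],[-0.4,0,0,0.005,0],[-0.7,0,0,0.005,0],[-1,0,0,0.005,0],[-1,0,0,0.005,0]]]' 
python3 -m inch '[[[-1,0,0,-0.1,0],[-1,0,0,-0.25,0],[-1,0,0,-0.45,0],[-1,0,0,-0.65,0],[-1,0,0,-0.8,0]]]' 
python3 -m inch '[[[-1,-0.2,0,0,0],[-1,-0.4,0,0,0],[-1,-0.6,0,0,0],[-1,-0.75,0,0,0],[-1,-0.75,0,0,0]]]' 
python3 -c "
from h import *
t=cam('top'); save(t,'pad.png',(100,155,85,90),6)
plan([])"
```

```text
clock: 27.15
ee_pos: [577.5, 247.8, 23.3]
tcp_rot: [3.142, -0.0, 1.57]
wrist_force: [0.8, -0.2, -0.0]
grip_width: 85.3
grasp_force: 0.0
clock: 27.65
ee_pos: [578.2, 248.0, 186.4]
tcp_rot: [3.139, -0.001, 1.57]
wrist_force: [0.4, 0.0, 0.1]
grip_width: 85.3
grasp_force: 0.0
clock: 28.15
ee_pos: [577.3, 94.1, 183.3]
tcp_rot: [-3.142, 0.001, 1.566]
wrist_force: [0.4, 0.8, -0.1]
grip_width: 85.1
grasp_force: 0.0
at [577.365  96.043 183.403   1.567] [0.6 0.2 0.4] 85.4 0.0 t 28.2
```

View pics/pad.png

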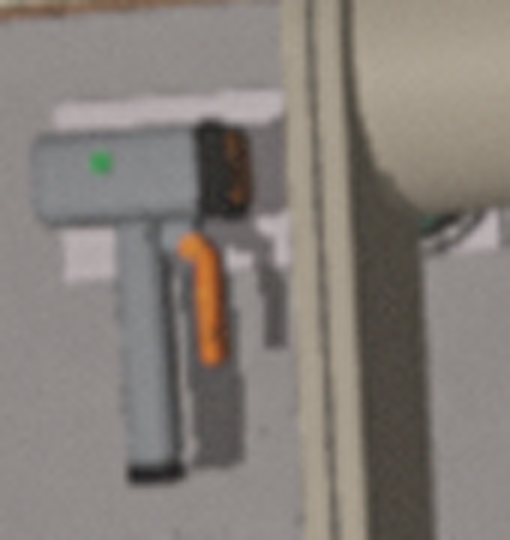

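```bash

python3 -c "
from h import *
plan([(550,186,183,2.2),(522,274,183,2.83),(495,361,150,3.19),(495,361,47,3.19)],(577.5,97.8,183,1.57))"
```

```text
[0.4409, -0.1379, -0.0] -0.802
[0.4381, 0.1458, 0.0] -0.802
[0.2619, 0.3727, 0.165] -0.458
[0.0, -0.0, 0.515] -0.0
```

```bash
python3 -m inch '[[[-1,0.09,-0.028,0,-0.16],[-1,0.18,-0.056,0,-0.32],[-1,0.27,-0.084,0,-0.48],[-1,0.36,-0.112,0,-0.64],[-1,0.441,-0.138,0,-0.802]]]' 
python3 -m inch '[[[-1,0.09,0.029,0,-0.16],[-1,0.18,0.058,0,-0.32],[-1,0.27,0.087,0,-0.48],[-1,0.36,0.117,0,-0.64],[-1,0.438,0.146,0,-0.802]]]' 
python3 -m inch '[[[-1,0.07,0.1,0.03,-0.15],[-1,0.14,0.2,0.06,-0.3],[-1,0.2,0.28,0.1,-0.458],[-1,0.24,0.35,0.15,-0.458],[-1,0.262,0.373,0.165,-0.458]]]' 
python3 -m inch '[[[-1,0,0,0.05,0],[-1,0,0,0.1,0],[-1,0,0,0.15,0],[-1,0,0,0.2,0],[-1,0,0,0.2,0]]]' 
python3 -c "
from h import *
c=cam('scene'); save(c,'trig.png',(100,200,150,170),3.5)
plan([])"
```

```text
clock: 28.7
ee_pos: [549.2, 188.2, 183.3]
tcp_rot: [3.141, -0.001, 2.206]
wrist_force: [0.8, 0.6, -0.4]
grip_width: 85.5
grasp_force: 0.0
clock: 29.2
ee_pos: [521.0, 276.2, 183.3]
tcp_rot: [3.141, -0.0, 2.836]
wrist_force: [0.7, -0.6, 0.1]
grip_width: 85.4
grasp_force: 0.0
clock: 29.7
ee_pos: [493.5, 362.9, 148.7]
tcp_rot: [-3.141, -0.002, -3.096]
wrist_force: [0.3, -0.4, -0.1]
grip_width: 85.7
grasp_force: 0.0
clock: 30.2
ee_pos: [494.1, 359.8, 108.0]
tcp_rot: [-3.14, -0.003, -3.095]
wrist_force: [0.6, -0.0, -0.5]
grip_width: 85.5
grasp_force: 0.0
at [494.475 360.264 109.123  -3.095] [-0.3 -0.3  0.2] 85.3 0.0 t 30.25
```

View pics/trig.png

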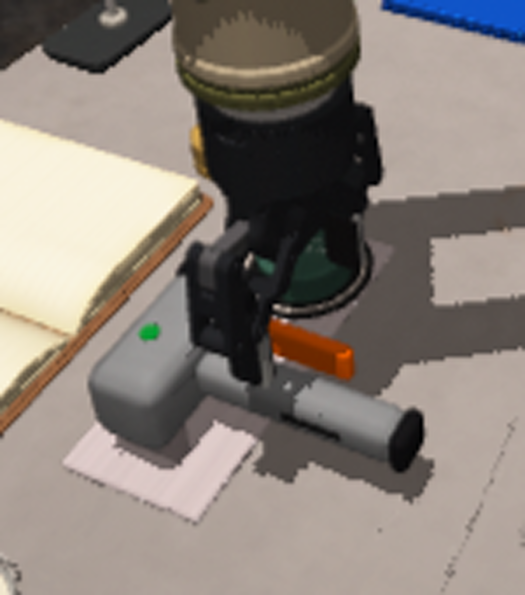

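The gripper straddles the grip at the trigger, and the tin (305,270) is on the pad. Descend and squeeze.

```bash
python3 -m inch '[[[-1,0,0,0.06,0],[-1,0,0,0.13,0],[-1,0,0,0.2,0],[-1,0,0,0.27,0],[-1,0,0,0.315,0]]]' 
python3 -m inch '[[[-0.7,0,0,0,0],[-0.4,0,0,0,0],[-0.2,0,0,0,0],[0,0,0,0,0],[0,0,0,0,0]]]' 30
python3 -m inch '[[[0.1,0,0,0,0],[0.2,0,0,0,0],[0.2,0,0,0,0],[0.2,0,0,0,0],[0.2,0,0,0,0]]]' 30
python3 -c "
from h import *
c=cam('top'); save(c,'trig2.png',(100,155,90,90),6)
plan([])"
```

```text
clock: 30.75
ee_pos: [493.9, 360.5, 44.9]
tcp_rot: [-3.14, -0.002, -3.094]
wrist_force: [-0.3, 1.0, 0.4]
grip_width: 85.5
grasp_force: 0.0
clock: 31.25
ee_pos: [495.2, 364.4, 49.1]
tcp_rot: [3.136, 0.002, -3.094]
wrist_force: [-1.9, 12.8, 0.3]
grip_width: 43.2
grasp_force: 17.2
clock: 31.75
ee_pos: [495.1, 364.8, 49.3]
tcp_rot: [3.136, 0.002, -3.094]
wrist_force: [-3.1, 13.8, 0.3]
grip_width: 42.3
grasp_force: 32.7
at [495.101 364.773  49.262  -3.094] [-3.8 13.9 -1.1] 42.0 32.7 t 31.8
```

```bash
python3 -m inch '[[[0.3,0,0.01,0,0],[0.3,0,0.02,0,0],[0.3,0,0.02,0,0],[0.4,0,0.02,0,0],[0.4,0,0.02,0,0]]]' 60
python3 -m inch '[[[0.6,0,0,0,0],[0.6,0,0,0,0],[0.6,0,0,0,0],[0.6,0,0,0,0],[0.6,0,0,0,0]]]' 60
python3 -c "
from h import *
c=cam('top'); save(c,'trig3.png',(100,155,90,90),6); c=cam('scene'); save(c,'trig3s.png',(130,260,90,70),6)
plan([])"
```

```text
clock: 32.3
ee_pos: [495.0, 365.7, 49.7]
tcp_rot: [3.14, 0.0, -3.096]
wrist_force: [-8.4, -2.4, 11.8]
grip_width: 39.8
grasp_force: 63.6
clock: 32.8
ee_pos: [495.0, 365.7, 49.7]
tcp_rot: [3.14, 0.0, -3.096]
wrist_force: [-7.5, -2.1, 10.6]
grip_width: 40.0
grasp_force: 63.6
at [494.956 365.741  49.645  -3.096] [-7.  -2.4 12.2] 39.8 63.6 t 32.9
```

View pics/trig3s.png

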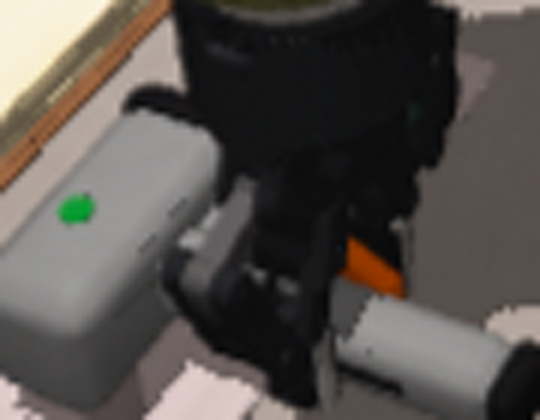

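Fully squeezed (39.8 mm between the pads, matching the stated 40 mm). Let go and rise.

```bash
python3 -m inch '[[[0.2,0,0,0,0],[-0.2,0,0,0,0],[-0.6,0,0,0,0],[-1,0,0,0,0],[-1,0,0,0,0]]]' 30
python3 -m inch '[[[-1,0,0,0,0],[-1,0,0,-0.1,0],[-1,0,0,-0.25,0],[-1,0,0,-0.45,0],[-1,0,0,-0.65,0]]]'
python3 -c "
from h import *
plan([])
plan([(522,290,177,2.6),(550,262,177,2.0),(577.5,247.8,150,1.57),(577.5,247.8,70,1.57)],(494.8,365,177,3.19))"
```

```text
clock: 33.4
ee_pos: [495.0, 365.5, 47.8]
tcp_rot: [3.141, 0.001, -3.094]
wrist_force: [0.8, 0.2, -0.0]
grip_width: 85.1
grasp_force: 0.0
clock: 33.9
ee_pos: [494.2, 364.9, 178.2]
tcp_rot: [-3.141, -0.001, -3.094]
wrist_force: [1.7, -0.3, 0.4]
grip_width: 85.0
grasp_force: 0.0
at [494.236 364.922 178.172  -3.094] [ 1.7 -0.3  0.4] 85.0 0.0 t 33.9
[-0.1177, -0.3811, -0.0] 0.751
[-0.1921, -0.0478, -0.0] 0.764
[-0.1218, 0.0955, 0.135] 0.547
[0.0, -0.0, 0.4] -0.0
```

```bash
cat >> h.py <<'E'
def green(n,z=23):
    c=cam(n); hsv=cv2.cvtColor(c['color'],cv2.COLOR_RGB2HSV)
    m=cv2.inRange(hsv,(65,50,30),(95,200,170)); N,l,st,ce=cv2.connectedComponentsWithStats(m)
    for i in range(1,N):
        if st[i][4]>60: b=st[i]; print(n,b,ray(c,*ce[i],z).round(1),ray(c,b[0]+b[2]/2-.5,b[1]+b[3]/2-.5,z).round(1))
    return c
E
python3 -c "
from h import *
c=green('top',32); green('scene',32)
u,v=map(int,proj(c,(577.5,247.8,32))); print(u,v,c['color'][v,u],c['color'][v-8:v+9:4,u-12:u+13:4].tolist())
hsv=cv2.cvtColor(c['color'],cv2.COLOR_RGB2HSV)
print(hsv[v-4:v+5:4,u-4:u+5:4].tolist())
m=cv2.inRange(hsv,(5,150,100),(18,255,255)); m[:,:100]=0;m[:,150:]=0; ys,xs=np.where(m); i=ys.argmax(); print('trigger end px',ys.max(),xs[ys>=ys.max()-2].mean())
import pickle; t=pickle.load(open('top.pkl','rb')); h=cv2.cvtColor(t['color'],cv2.COLOR_RGB2HSV); m=cv2.inRange(h,(5,150,100),(18,255,255)); m[:,:100]=0;m[:,150:]=0; ys,xs=np.where(m); print('initially',ys.max(),xs[ys>=ys.max()-2].mean())
"
```

```text
top [157 174  16  12  90] [590.2 256.4  32. ] [586.8 254.2  32. ]
scene [173 262  28  24 539] [567.5 260.5  32. ] [567.6 260.9  32. ]
166 182 [59 72 65] [[[185, 177, 179], [133, 127, 126], [74, 84, 78], [71, 90, 82], [62, 72, 67], [59, 56, 55], [102, 97, 98]], [[171, 163, 163], [91, 101, 97], [78, 101, 93], [75, 98, 89], [71, 89, 82], [57, 63, 62], [50, 47, 44]], [[126, 118, 120], [72, 93, 84], [79, 102, 93], [59, 72, 65], [57, 65, 62], [58, 65, 61], [42, 39, 38]], [[146, 138, 140], [56, 68, 62], [54, 63, 59], [55, 63, 60], [58, 66, 61], [54, 66, 61], [44, 41, 39]], [[111, 105, 106], [79, 78, 74], [59, 67, 62], [53, 62, 55], [54, 65, 57], [49, 52, 53], [75, 73, 71]]]
[[[80, 58, 101], [78, 60, 98], [78, 52, 89]], [[78, 58, 102], [74, 46, 72], [79, 31, 65]], [[77, 36, 63], [79, 32, 63], [71, 31, 66]]]
trigger end px 215 134.75
initially 215 135.0
```

The trigger is back at rest and the tin is still on the pad. Pick it up.

```bash
python3 -m inch '[[[-1,-0.023,-0.076,0,0.15],[-1,-0.047,-0.152,0,0.3],[-1,-0.07,-0.228,0,0.45],[-1,-0.094,-0.305,0,0.6],[-1,-0.118,-0.381,0,0.751]]]'
python3 -m inch '[[[-1,-0.038,-0.01,0,0.15],[-1,-0.077,-0.02,0,0.3],[-1,-0.115,-0.03,0,0.45],[-1,-0.154,-0.04,0,0.6],[-1,-0.192,-0.048,0,0.764]]]'
python3 -m inch '[[[-1,-0.03,0.025,0,0.15],[-1,-0.06,0.05,0,0.3],[-1,-0.09,0.075,0.05,0.45],[-1,-0.122,0.095,0.1,0.547],[-1,-0.122,0.095,0.135,0.547]]]'
python3 -m inch '[[[-1,0,0,0.1,0],[-1,0,0,0.2,0],[-1,0,0,0.3,0],[-1,0,0,0.36,0],[-1,0,0,0.4,0]]]'
python3 -m inch '[[[-1,0,0,0.05,0],[-1,0,0,0.1,0],[-1,0,0,0.15,0],[-1,0,0,0.2,0],[-1,0,0,0.23,0]]]'
python3 -c "
from h import *
plan([(577.5,247.8,23,1.57)])"
```

```text
clock: 34.5
ee_pos: [522.0, 289.6, 177.0]
tcp_rot: [-3.141, -0.0, 2.595]
wrist_force: [-0.6, -0.0, 0.3]
grip_width: 85.5
grasp_force: 0.0
clock: 35.0
ee_pos: [550.0, 261.8, 176.9]
tcp_rot: [-3.141, -0.0, 1.994]
wrist_force: [0.3, 0.1, 0.4]
grip_width: 84.9
grasp_force: 0.0
clock: 35.5
ee_pos: [577.5, 247.2, 149.2]
tcp_rot: [-3.141, 0.0, 1.568]
wrist_force: [-0.1, -0.7, -0.6]
grip_width: 85.3
grasp_force: 0.0
clock: 36.0
ee_pos: [576.4, 247.8, 69.0]
tcp_rot: [-3.14, 0.0, 1.571]
wrist_force: [0.9, 0.0, 1.1]
grip_width: 85.4
grasp_force: 0.0
clock: 36.5
ee_pos: [576.8, 247.6, 23.1]
tcp_rot: [-3.141, 0.0, 1.57]
wrist_force: [-0.8, 0.2, 0.3]
grip_width: 85.2
grasp_force: 0.0
at [576.845 247.627  23.148   1.57 ] [-0.8  0.2  0.3] 85.2 0.0 t 36.5
[0.0009, 0.0033, 0.0007] -0.001
```

```bash
python3 -m inch '[[[-0.8,0,0,0,0],[-0.6,0,0,0,0],[-0.4,0,0,0,0],[0,0,0,0,0],[0,0,0,0,0]]]' 30
python3 -m inch '[[[0,0,0,-0.06,0],[0,0,0,-0.14,0],[0,0,0,-0.24,0],[0,0,0,-0.36,0],[0,0,0,-0.45,0]]]'
python3 -c "
from h import *
plan([])
plan([(578,88,113,1.57),(578,-60,113,1.57),(640,-155,100,1.57)],(577.5,247.8,113,1.57))"
```

```text
clock: 37.0
ee_pos: [577.9, 248.0, 25.2]
tcp_rot: [3.14, -0.0, 1.57]
wrist_force: [-0.6, 1.0, 2.3]
grip_width: 62.4
grasp_force: 33.3
clock: 37.5
ee_pos: [578.1, 248.1, 117.8]
tcp_rot: [3.139, -0.001, 1.57]
wrist_force: [0.5, -0.2, -0.8]
grip_width: 62.5
grasp_force: 33.3
at [578.141 248.058 117.763   1.57 ] [ 0.5 -0.2 -0.8] 62.5 33.3 t 37.5
[-0.799, 0.0031, 0.0] -0.0
[-0.74, 0.0006, 0.0] -0.0
[-0.4748, 0.3104, 0.065] -0.0
```

```bash
python3 -m inch '[[[0,-0.12,0,0,0],[0,-0.28,0,0,0],[0,-0.46,0,0,0],[0,-0.64,0,0,0],[0,-0.8,0.003,0,0]]]'
python3 -m inch '[[[0,-0.16,0,0,0],[0,-0.32,0,0,0],[0,-0.48,0,0,0],[0,-0.64,0,0,0],[0,-0.74,0,0,0]]]'
python3 -m inch '[[[0,-0.1,0.07,0,0],[0,-0.22,0.14,0,0],[0,-0.34,0.22,0,0],[0,-0.44,0.29,0.03,0],[0,-0.475,0.31,0.065,0]]]'
python3 -m inch '[[[0,0,0,0.1,0],[0,0,0,0.2,0],[0,0,0,0.3,0],[0,0,0,0.36,0],[0,0,0,0.39,0]]]'
python3 -c "
from h import *
plan([])"
```

```text
clock: 38.0
ee_pos: [577.9, 86.3, 116.1]
tcp_rot: [3.14, 0.0, 1.57]
wrist_force: [-0.5, -0.4, -2.1]
grip_width: 62.8
grasp_force: 33.3
clock: 38.5
ee_pos: [577.8, -62.5, 116.2]
tcp_rot: [3.14, 0.001, 1.568]
wrist_force: [0.3, 0.6, -1.5]
grip_width: 62.5
grasp_force: 33.3
clock: 39.0
ee_pos: [641.1, -157.6, 103.4]
tcp_rot: [3.138, 0.001, 1.568]
wrist_force: [0.2, 0.1, -0.7]
grip_width: 62.4
grasp_force: 33.4
clock: 39.5
ee_pos: [638.4, -154.5, 22.2]
tcp_rot: [-3.139, -0.001, 1.57]
wrist_force: [-0.1, 0.1, -1.9]
grip_width: 62.5
grasp_force: 33.4
at [ 638.356 -154.493   22.188    1.57 ] [-0.1  0.1 -1.9] 62.5 33.4 t 39.5
```

```bash
python3 -m inch '[[[0,0,0,0,0],[0,0,0,0.005,0],[0,0,0,0.01,0],[0,0,0,0.01,0],[0,0,0,0.01,0]]]'
python3 -m inch '[[[0,0,0,0.005,0],[0,0,0,0.01,0],[0,0,0,0.015,0],[0,0,0,0.015,0],[0,0,0,0.015,0]]]'
```

```text
clock: 40.0
ee_pos: [639.8, -155.4, 22.0]
tcp_rot: [3.141, 0.0, 1.57]
wrist_force: [-0.5, 0.0, -2.0]
grip_width: 62.7
grasp_force: 33.4
clock: 40.5
ee_pos: [639.9, -155.5, 21.1]
tcp_rot: [3.141, 0.0, 1.57]
wrist_force: [-10.0, 3.0, 16.8]
grip_width: 62.7
grasp_force: 34.9
```

Landed on the tray floor. Release, rise, back away and check by code.

```bash
python3 -m inch '[[[0,0,0,-0.01,0],[-0.4,0,0,-0.01,0],[-0.7,0,0,-0.01,0],[-1,0,0,-0.01,0],[-1,0,0,-0.01,0]]]'
python3 -m inch '[[[-1,0,0,-0.08,0],[-1,0,0,-0.25,0],[-1,0,0,-0.45,0],[-1,0,0,-0.65,0],[-1,0,0,-0.8,0]]]'
python3 -m inch '[[[-1,0.2,-0.15,0,0],[-1,0.4,-0.3,0,0],[-1,0.6,-0.4,0,0],[-1,0.8,-0.5,0,0],[-1,0.9,-0.5,0,0]]]'
python3 -m inch '[[[-1,0.2,0,0,0],[-1,0.4,0,0,0],[-1,0.6,0,0,0],[-1,0.7,0,0,0],[-1,0.7,0,0,0]]]'
python3 -c "
from h import *
plan([])
t=green('top',28);s=green('scene',28)
for nm,p,ini in [('blue',(454.8,-112.5,117),0),('green',(465.7,-203.8,117),0),('red',(471.2,-249.5,117),0)]:
  u,v=map(round,proj(t,p)); print(nm,t['color'][v,u]); u,v=map(round,proj(s,(p[0],p[1],104))); print(s['color'][v,u])
import pickle
for n,c in(('top',t),('scene',s)):
  o=pickle.load(open(n+'.pkl','rb'))['color'].astype(int); d=(abs(c['color'].astype(int)-o).max(2)>40).astype(np.uint8); N,l,st,ce=cv2.connectedComponentsWithStats(d); print(n,[(x.tolist()) for x in st[1:] if x[4]>25])
"
```

```text
clock: 41.0
ee_pos: [639.2, -155.2, 20.0]
tcp_rot: [-3.141, -0.0, 1.57]
wrist_force: [-0.4, -0.0, 0.2]
grip_width: 85.3
grasp_force: 0.0
clock: 41.5
ee_pos: [640.3, -155.5, 185.1]
tcp_rot: [3.138, 0.001, 1.57]
wrist_force: [0.5, -1.8, 0.4]
grip_width: 85.5
grasp_force: 0.0
clock: 42.0
ee_pos: [537.6, 27.6, 181.6]
tcp_rot: [3.141, -0.001, 1.571]
wrist_force: [0.3, 0.1, -0.1]
grip_width: 85.5
grasp_force: 0.0
clock: 42.5
ee_pos: [539.7, 167.6, 181.7]
tcp_rot: [3.14, -0.001, 1.573]
wrist_force: [-0.1, -1.0, -0.7]
grip_width: 85.5
grasp_force: 0.0
at [539.657 167.605 181.699   1.573] [-0.1 -1.  -0.7] 85.5 0.0 t 42.5
top [285 152  20  19 253] [ 636.3 -152.5   28. ] [ 635.9 -153.    28. ]
blue [ 67 102 169]
[ 9 37 89]
green [ 75 147  93]
[10 84 29]
red [174  61  57]
[118   4   1]
top [[285, 151, 20, 20, 315], [154, 154, 54, 149, 1623], [208, 159, 66, 54, 1804], [109, 167, 51, 35, 249], [121, 175, 29, 41, 613], [118, 193, 150, 190, 2970], [149, 204, 23, 6, 56], [130, 210, 3, 22, 35], [217, 213, 78, 80, 2880], [247, 218, 8, 6, 36], [343, 268, 159, 31, 1848], [297, 273, 40, 27, 858], [243, 295, 12, 7, 68], [293, 317, 7, 20, 98], [434, 326, 78, 58, 2561], [202, 341, 10, 43, 249], [279, 371, 23, 13, 177]]
scene [[166, 0, 304, 257, 27067], [490, 0, 19, 6, 45], [461, 3, 27, 12, 90], [427, 44, 19, 9, 54], [227, 112, 6, 17, 64], [483, 119, 29, 22, 80], [458, 130, 48, 59, 1495], [482, 130, 30, 16, 69], [296, 160, 9, 17, 98], [288, 180, 8, 12, 66], [273, 190, 20, 22, 221], [275, 216, 84, 41, 2211], [501, 224, 11, 8, 55], [397, 235, 22, 8, 73], [359, 257, 11, 11, 83], [389, 260, 18, 24, 159], [407, 271, 94, 63, 1806], [422, 314, 68, 24, 421]]
```

```bash
python3 -c "
from h import *
print(hand_in())"
```

```text
the job is handed in; nothing more can be done
None
```

The job is handed in: the red, blue and green swabs are home in their own vials (no black swab was present), the tin was scanned on the pad with a full trigger squeeze and release, and it now lies flat in the blue tray, with the loupe, beaker and brass weight showing no sign of having moved.

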